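Refill the spice rack in the same order

ROBOT

A 6-joint arm with a two-finger parallel gripper is mounted at the origin on a cart in front of the work surface, level with it; the furniture and walls round the work are solid. World frame = base frame: x ahead of the robot, y to its left, z up, the work surface at z = 0. Lengths are in m, angles in rad, forces in N, time in s.
With the tool pointing down it reaches from about 0.225 to 0.875 m from the base axis. Payload 3.4 kg.
Tool frame: the origin (TCP) lies on the centre line of the jaws, within the pads' length; the fingertips stand 17 mm ahead of it and the grasp point (between the pads) lies 2 mm behind it; z points along the fingers, y is the line along which they close (so a half turn about z gives the same grasp; the last joint's range is limited). The gripper opens to 85 mm and grips with 20 to 120 N. Pads are 22 mm wide; open, the fingers measure 114 mm over their backs; the gripper's body (76 mm by 85 mm) begins 54 mm behind the grasp point. The pads swing forward as they close: fully open they stand 13 mm farther back than shut.
Start: joints at [1.186, 0.276, 1.505, -0, 1.361, -0.121], TCP at [0.15, 0.555, 0.248] pointing down, gripper open.
Joint ranges: [-2.89, 2.89], [-0.75, 2.08], [0.22, 2.7], [-1.18, 4.32], [0.11, 2.71], [-2.7, 2.7]. Speed limits (rad/s): [2.57, 2.57, 3.14, 3.14, 3.14, 3.14].

INTERFACE

Orientations are given as a rotation vector (axis times angle).
In Python, from cell import monitor, imaging, order gives the robot as it stands.
- The arm moves only by the shell command python3 -m handwheel 'ROWS' [FORCE]. ROWS is JSON, a list of rows, each a list of 7 numbers: the shift along the tool's x, y, z in mm, then the turn, a rotation vector about the tool's x, y, z in rad, then the gripper's target within -1 to 1 (fully open at 1, half-way at 0, shut at -1). In form: [[dx, dy, dz, rx, ry, rz, grip], ...]. A call has 1 to 8 rows; each row shifts and turns the commanded pose from where the row before left it, along the tool's axes as they then stand; what a row does not reach is not made up. A row lasts 1/8 s, in which the tool goes at most 62.5 mm and 10.7 degrees, less where a joint would pass 70% of its speed; a pose out of reach is approached as far as the arm can. A call is refused whole if a number of a shift passes 62.5 or a number of a turn 0.188, either way. A call with a gripper value outside its range is refused whole. The fingers move at their own pace and stop on an object; FORCE is the grip in N (left out, the last holds). Time passes only in rows, so rows that do not move let the fingers close. It gives the time, the measured TCP pose, the force, the opening and the grip force at its end, in the units of the state.
- monitor.state(): the state, without advancing time (a new reading comes with each control period).
- imaging.read_camera(name): name is "scene" or "side" or "wrist"; returns (picture, depth): 420x560x3 uint8, red, green, blue; 420x560 float32, m along the optical axis (not along the pixel's ray), 0 where there is no reading.
- imaging.get_calibration(name): a dict with "intrinsics" (3x3 intrinsics, pixels), "eye" and "attitude" of the camera in the world. Camera axes: x right, y down, z forward; pixel columns grow to the right and rows downward; lengths in m; the calibration is good to about 2 mm. A picture is of the moment at which its call begins: read the wrist's pose just before it. get_calibration takes no time and is no camera call; for the wrist camera it gives the pose at the moment of the call.
- order.job_done(): hands the job in; it is judged then, once.
Trained networks look in the newest picture that a camera, given by its name, has taken for a name from the list of things; names that differ only in an ending like _2 or _b are one class to them, and where a whole thing is asked for, a point or a joint stands for the part that bears it (a point fixed in the world has none). Each returns a list of dicts, best first, with "conf" (0 to 1); they miss things now and then, are a little off and sometimes report something else, mostly with a low value. They report only what shows in the picture. A call takes as long as a camera call.
- imaging.cut_out(camera, query): "mask" (420x560 bool, what is visible of it) and "point" ([column, row] in pixels, amid what is visible of it).
- imaging.landmark_of(camera, query): "point" ([column, row] in pixels: a listed point, or the origin of a listed thing).
The state is a dict: "t": time; "joint_pos": joint angles; "qd": joint speeds; "tau": joint torques, N m; "tool_pos": TCP position; "eef_rot": TCP orientation; "wrist_force": force on the tool from outside, world axes, zero at the start; "torque": the same for the moment, N m; "grip_width": finger opening in m; "finger_force": force on a finger pad.
Only numpy, scipy, OpenCV 4.12 (cv2) and the standard library are available. Lean on these libraries where they do the work, as an engineer would, in place of code of your own. Each camera call takes 0.05 s, during which the arm holds its last target. There are 200 camera calls.

TASK

Move the four seasonings from the grey tray into the wooden spice rack, keeping them in the same order from left to right, because the cooks reach for them without looking. So as not to lose the order, begin at the left end of the tray and work along the row one at a time: the first goes into the rack's left-end cell, the next into the cell beside it, and so on. Leave each standing upright on the floor of its own cell, let nothing fall over, and leave the timer and the drinking glass where they stand.

Things in the scene. Friction and masses are not known exactly. Their poses are not given: they have to be found in the camera images.
- spice_jar_1_mid (a point): spice jar of clear plastic with a white screw cap, round and upright, 47 mm across and 98 mm tall, about 0.11 kg; the point lies on its axis half-way up, 49 mm above its underside; best gripped just under the cap, about 22 mm above the point
- spice_jar_2_mid (a point): spice jar of clear plastic with a dark brown screw cap, round and upright, 44 mm across and 105 mm tall, about 0.11 kg; the point lies on its axis half-way up, 52.5 mm above its underside; best gripped just under the cap, about 22 mm above the point
- spice_jar_3_mid (a point): spice jar of clear plastic with a mustard-yellow screw cap, round and upright, 43 mm across and 102 mm tall, about 0.11 kg; the point lies on its axis half-way up, 51 mm above its underside; best gripped just under the cap, about 22 mm above the point
- pepper_mill_mid (a point): dark turned-wood pepper mill with a small steel knob on top, round and upright, 107 mm tall, 48 mm across at the foot, its straight head 43 mm across from 61 to 90 mm above its underside, about 0.14 kg; the point lies on its axis half-way up, 53.5 mm above its underside; best gripped by the head, about 22 mm above the point
- grey_tray: low grey plastic tray, fixed, 312 x 91 mm, a carrying loop jutting 16 mm at each end; a row of four cells (73 mm along the row, 74 mm across) that each hold one seasoning at the start. Walls 34 mm high, cell floors at 4 mm. Origin under its centre; y along the row to the robot's left, x across it away from the robot, z up (turned up to 11 degrees). Cell centres at y = +114, +38, -38, -114 mm
- spice_rack: wooden spice rack, fixed, 320 x 96 mm, end cheeks 48 mm high; round dowels, tops at 38 mm, part it into a row of four empty cells (68 mm along the row, 70 mm across), cell floors at 12 mm. Origin under its centre; y along the row to the robot's left, x across it away from the robot, z up (turned up to 11 degrees). Cell centres at y = +114, +38, -38, -114 mm
- timer_mid (a point): bystander: round kitchen timer with a green cap, 64 mm across and 37 mm high, standing loose beside the left end of the grey tray; the point is its centre
- glass_mid (a point): bystander: empty drinking glass, 75 mm across the rim and 100 mm tall, standing loose beside the right end of the wooden rack; the point is its centre

How it is judged:
On the way, in this order (a step that is already met when the one before it is completed fails the run):
1. the one from the left end of the tray stands upright in the rack's left-end cell, the other three still in the tray (((y of spice_jar_1_mid in the frame of spice_rack between 0.098 and 0.13 m and x of spice_jar_1_mid in the frame of spice_rack between -0.016 and 0.016 m and z of spice_jar_1_mid in the frame of spice_rack below 0.078 m and angle between spice_jar_1_mid's own z axis and vertical below 0.12 rad) or (y of spice_jar_2_mid in the frame of spice_rack between 0.098 and 0.13 m and x of spice_jar_2_mid in the frame of spice_rack between -0.016 and 0.016 m and z of spice_jar_2_mid in the frame of spice_rack below 0.078 m and angle between spice_jar_2_mid's own z axis and vertical below 0.12 rad) or (y of spice_jar_3_mid in the frame of spice_rack between 0.098 and 0.13 m and x of spice_jar_3_mid in the frame of spice_rack between -0.016 and 0.016 m and z of spice_jar_3_mid in the frame of spice_rack below 0.078 m and angle between spice_jar_3_mid's own z axis and vertical below 0.12 rad) or (y of pepper_mill_mid in the frame of spice_rack between 0.098 and 0.13 m and x of pepper_mill_mid in the frame of spice_rack between -0.016 and 0.016 m and z of pepper_mill_mid in the frame of spice_rack below 0.078 m and angle between pepper_mill_mid's own z axis and vertical below 0.12 rad)) and ((y of spice_jar_1_mid in the frame of grey_tray between 0.008 and 0.068 m and distance of spice_jar_1_mid from where it was at the start of the episode below 0.03 m) or (y of spice_jar_2_mid in the frame of grey_tray between 0.008 and 0.068 m and distance of spice_jar_2_mid from where it was at the start of the episode below 0.03 m) or (y of spice_jar_3_mid in the frame of grey_tray between 0.008 and 0.068 m and distance of spice_jar_3_mid from where it was at the start of the episode below 0.03 m) or (y of pepper_mill_mid in the frame of grey_tray between 0.008 and 0.068 m and distance of pepper_mill_mid from where it was at the start of the episode below 0.03 m)) and ((y of spice_jar_1_mid in the frame of grey_tray between -0.068 and -0.008 m and distance of spice_jar_1_mid from where it was at the start of the episode below 0.03 m) or (y of spice_jar_2_mid in the frame of grey_tray between -0.068 and -0.008 m and distance of spice_jar_2_mid from where it was at the start of the episode below 0.03 m) or (y of spice_jar_3_mid in the frame of grey_tray between -0.068 and -0.008 m and distance of spice_jar_3_mid from where it was at the start of the episode below 0.03 m) or (y of pepper_mill_mid in the frame of grey_tray between -0.068 and -0.008 m and distance of pepper_mill_mid from where it was at the start of the episode below 0.03 m)) and ((y of spice_jar_1_mid in the frame of grey_tray between -0.144 and -0.084 m and distance of spice_jar_1_mid from where it was at the start of the episode below 0.03 m) or (y of spice_jar_2_mid in the frame of grey_tray between -0.144 and -0.084 m and distance of spice_jar_2_mid from where it was at the start of the episode below 0.03 m) or (y of spice_jar_3_mid in the frame of grey_tray between -0.144 and -0.084 m and distance of spice_jar_3_mid from where it was at the start of the episode below 0.03 m) or (y of pepper_mill_mid in the frame of grey_tray between -0.144 and -0.084 m and distance of pepper_mill_mid from where it was at the start of the episode below 0.03 m))), for 0.2 s.
2. the second from the left stands upright in the rack's second cell, the last two still in the tray (((y of spice_jar_1_mid in the frame of spice_rack between 0.022 and 0.054 m and x of spice_jar_1_mid in the frame of spice_rack between -0.016 and 0.016 m and z of spice_jar_1_mid in the frame of spice_rack below 0.078 m and angle between spice_jar_1_mid's own z axis and vertical below 0.12 rad) or (y of spice_jar_2_mid in the frame of spice_rack between 0.022 and 0.054 m and x of spice_jar_2_mid in the frame of spice_rack between -0.016 and 0.016 m and z of spice_jar_2_mid in the frame of spice_rack below 0.078 m and angle between spice_jar_2_mid's own z axis and vertical below 0.12 rad) or (y of spice_jar_3_mid in the frame of spice_rack between 0.022 and 0.054 m and x of spice_jar_3_mid in the frame of spice_rack between -0.016 and 0.016 m and z of spice_jar_3_mid in the frame of spice_rack below 0.078 m and angle between spice_jar_3_mid's own z axis and vertical below 0.12 rad) or (y of pepper_mill_mid in the frame of spice_rack between 0.022 and 0.054 m and x of pepper_mill_mid in the frame of spice_rack between -0.016 and 0.016 m and z of pepper_mill_mid in the frame of spice_rack below 0.078 m and angle between pepper_mill_mid's own z axis and vertical below 0.12 rad)) and ((y of spice_jar_1_mid in the frame of grey_tray between -0.068 and -0.008 m and distance of spice_jar_1_mid from where it was at the start of the episode below 0.03 m) or (y of spice_jar_2_mid in the frame of grey_tray between -0.068 and -0.008 m and distance of spice_jar_2_mid from where it was at the start of the episode below 0.03 m) or (y of spice_jar_3_mid in the frame of grey_tray between -0.068 and -0.008 m and distance of spice_jar_3_mid from where it was at the start of the episode below 0.03 m) or (y of pepper_mill_mid in the frame of grey_tray between -0.068 and -0.008 m and distance of pepper_mill_mid from where it was at the start of the episode below 0.03 m)) and ((y of spice_jar_1_mid in the frame of grey_tray between -0.144 and -0.084 m and distance of spice_jar_1_mid from where it was at the start of the episode below 0.03 m) or (y of spice_jar_2_mid in the frame of grey_tray between -0.144 and -0.084 m and distance of spice_jar_2_mid from where it was at the start of the episode below 0.03 m) or (y of spice_jar_3_mid in the frame of grey_tray between -0.144 and -0.084 m and distance of spice_jar_3_mid from where it was at the start of the episode below 0.03 m) or (y of pepper_mill_mid in the frame of grey_tray between -0.144 and -0.084 m and distance of pepper_mill_mid from where it was at the start of the episode below 0.03 m))), for 0.2 s.
3. the third from the left stands upright in the rack's third cell, the last one still in the tray (((y of spice_jar_1_mid in the frame of spice_rack between -0.054 and -0.022 m and x of spice_jar_1_mid in the frame of spice_rack between -0.016 and 0.016 m and z of spice_jar_1_mid in the frame of spice_rack below 0.078 m and angle between spice_jar_1_mid's own z axis and vertical below 0.12 rad) or (y of spice_jar_2_mid in the frame of spice_rack between -0.054 and -0.022 m and x of spice_jar_2_mid in the frame of spice_rack between -0.016 and 0.016 m and z of spice_jar_2_mid in the frame of spice_rack below 0.078 m and angle between spice_jar_2_mid's own z axis and vertical below 0.12 rad) or (y of spice_jar_3_mid in the frame of spice_rack between -0.054 and -0.022 m and x of spice_jar_3_mid in the frame of spice_rack between -0.016 and 0.016 m and z of spice_jar_3_mid in the frame of spice_rack below 0.078 m and angle between spice_jar_3_mid's own z axis and vertical below 0.12 rad) or (y of pepper_mill_mid in the frame of spice_rack between -0.054 and -0.022 m and x of pepper_mill_mid in the frame of spice_rack between -0.016 and 0.016 m and z of pepper_mill_mid in the frame of spice_rack below 0.078 m and angle between pepper_mill_mid's own z axis and vertical below 0.12 rad)) and ((y of spice_jar_1_mid in the frame of grey_tray between -0.144 and -0.084 m and distance of spice_jar_1_mid from where it was at the start of the episode below 0.03 m) or (y of spice_jar_2_mid in the frame of grey_tray between -0.144 and -0.084 m and distance of spice_jar_2_mid from where it was at the start of the episode below 0.03 m) or (y of spice_jar_3_mid in the frame of grey_tray between -0.144 and -0.084 m and distance of spice_jar_3_mid from where it was at the start of the episode below 0.03 m) or (y of pepper_mill_mid in the frame of grey_tray between -0.144 and -0.084 m and distance of pepper_mill_mid from where it was at the start of the episode below 0.03 m))), for 0.2 s.
At the end, for the whole second after the job is handed in: The rack's four cells hold the jars and the mill in the tray's left-to-right order, each within 16 mm of its cell's centre along and across the row, down on the cell floor (half-way point under 78 mm above the table), upright within 0.12 rad, released and at rest ((y of spice_jar_1_mid in the frame of spice_rack between 0.098 and 0.13 m or y of spice_jar_2_mid in the frame of spice_rack between 0.098 and 0.13 m or y of spice_jar_3_mid in the frame of spice_rack between 0.098 and 0.13 m or y of pepper_mill_mid in the frame of spice_rack between 0.098 and 0.13 m) and (y of spice_jar_1_mid in the frame of spice_rack between 0.022 and 0.054 m or y of spice_jar_2_mid in the frame of spice_rack between 0.022 and 0.054 m or y of spice_jar_3_mid in the frame of spice_rack between 0.022 and 0.054 m or y of pepper_mill_mid in the frame of spice_rack between 0.022 and 0.054 m) and (y of spice_jar_1_mid in the frame of spice_rack between -0.054 and -0.022 m or y of spice_jar_2_mid in the frame of spice_rack between -0.054 and -0.022 m or y of spice_jar_3_mid in the frame of spice_rack between -0.054 and -0.022 m or y of pepper_mill_mid in the frame of spice_rack between -0.054 and -0.022 m) and (y of spice_jar_1_mid in the frame of spice_rack between -0.13 and -0.098 m or y of spice_jar_2_mid in the frame of spice_rack between -0.13 and -0.098 m or y of spice_jar_3_mid in the frame of spice_rack between -0.13 and -0.098 m or y of pepper_mill_mid in the frame of spice_rack between -0.13 and -0.098 m) and x of spice_jar_1_mid in the frame of spice_rack between -0.016 and 0.016 m and z of each of spice_jar_1_mid, spice_jar_2_mid, spice_jar_3_mid, pepper_mill_mid in the frame of spice_rack below 0.078 m and angle between each of spice_jar_1_mid, spice_jar_2_mid, spice_jar_3_mid, pepper_mill_mid's own z axis and vertical below 0.12 rad and x of spice_jar_2_mid in the frame of spice_rack between -0.016 and 0.016 m and x of spice_jar_3_mid in the frame of spice_rack between -0.016 and 0.016 m and x of pepper_mill_mid in the frame of spice_rack between -0.016 and 0.016 m and linear speed of each of spice_jar_1, spice_jar_2, spice_jar_3, pepper_mill below 0.02 m/s and angular speed of each of spice_jar_1, spice_jar_2, spice_jar_3, pepper_mill below 0.2 rad/s); the robot touches nothing.
It fails at once if a jar or the mill tips over (angle between any of spice_jar_1_mid, spice_jar_2_mid, spice_jar_3_mid, pepper_mill_mid's own z axis and vertical above 0.7 rad).
It fails at once if the timer or the drinking glass is pushed more than 4 cm away or the glass is knocked over (distance of any of timer_mid, glass_mid from where it was at the start of the episode above 0.04 m or angle between glass_mid's own z axis and vertical above 0.7 rad).
It also fails if it takes over 109 s, if anything falls off the work surface, if the arm or the gripper's body presses on something with over 40 N, if the wrist force passes 120 N, or if a joint passes its speed limit or range.

## Working session

There is one attempt and no reset: what is moved stays moved. The work goes in short steps, Python scripts to look and compute and a shell command to move; the robot and the scene stay as the last step left them, time stands still between calls to the robot, and variables do not carry over. Pictures are saved under pics/ and viewed, at most 14 in all, crops included, and the job is handed in when it is done.

```bash
ls; mkdir -p pics; python3 - <<'E'
from cell import monitor, imaging, order
import cv2,numpy as np
s=monitor.state(); print({k:np.round(v,3).tolist() for k,v in s.items()})
for n in ["scene","side"]:
    p,d=imaging.read_camera(n); cv2.imwrite(f"pics/{n}0.png",p[:,:,::-1])
    c=imaging.get_calibration(n); print(n,{k:np.round(v,3).tolist() for k,v in c.items()})
E
```

```text
pics
{'t': 0.0, 'joint_pos': [1.186, 0.277, 1.506, -0.0, 1.361, -0.121], 'qd': [0.001, -0.0, 0.002, 0.001, 0.001, 0.001], 'tau': [-0.0, -41.678, -24.58, -0.0, 0.011, 0.0], 'tool_pos': [0.15, 0.555, 0.247], 'eef_rot': [-0.413, -3.114, 0.003], 'wrist_force': [-0.321, 0.349, 0.18], 'torque': [-0.058, 0.01, -0.012], 'finger_force': 0.0, 'grip_width': 0.086}
scene {'intrinsics': [[455.973, 0.0, 278.646], [0.0, 455.973, 208.192], [0.0, 0.0, 1.0]], 'eye': [-0.035, -0.493, 0.493], 'attitude': [-1.923, 0.864, -0.533]}
side {'intrinsics': [[482.804, 0.0, 273.931], [0.0, 482.804, 212.576], [0.0, 0.0, 1.0]], 'eye': [0.563, 0.718, 0.692], 'attitude': [0.067, 2.862, -1.284]}
```

View pics/scene0.png

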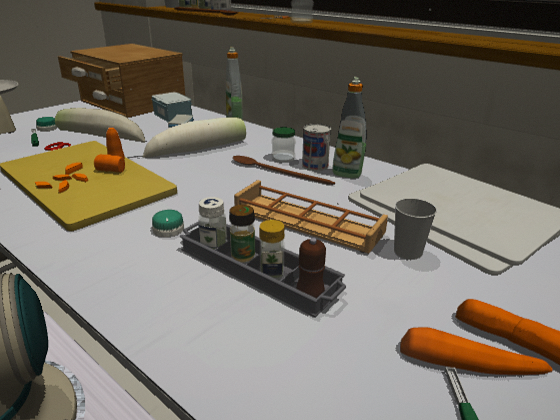

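View pics/side0.png

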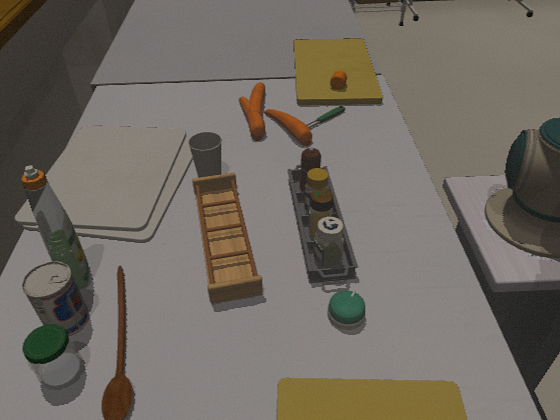

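The left-to-right order is white cap (scene 211,222), brown (242,232), yellow (272,247), mill (312,265). The rack lies behind them at about (310,215), the glass at (413,228) and the timer at (168,222). Next I'll triangulate these points and check the tray and rack geometry with depth.

```bash
cat > h.py <<'E'
from cell import monitor, imaging, order
import cv2,numpy as np
from scipy.spatial.transform import Rotation as R
def cal(n):
    c=imaging.get_calibration(n); return np.array(c["intrinsics"]),np.array(c["eye"]),R.from_rotvec(np.ravel(c["attitude"])).as_matrix()
def ray(c,p):
    d=c[2]@np.linalg.inv(c[0])@[p[0],p[1],1]; return c[1],d/np.linalg.norm(d)
def tri(rs):
    A=np.zeros((3,3));b=np.zeros(3)
    for o,d in rs:
        P=np.eye(3)-np.outer(d,d);A+=P;b+=P@o
    x=np.linalg.solve(A,b); return x,max(np.linalg.norm((np.eye(3)-np.outer(d,d))@(x-o)) for o,d in rs)
def cloud(c,d):
    v,u=np.indices(d.shape); P=np.stack([(u-c[0][0,2])/c[0][0,0]*d,(v-c[0][1,2])/c[0][1,1]*d,d],-1)
    return P@c[2].T+c[1]
E
python3 - <<'E'
from h import *
np.set_printoptions(precision=4,suppress=True)
D={}
names=["spice_jar_1_mid","pepper_mill_mid","timer_mid","glass_mid","grey_tray","spice_rack"]
for n in ["scene","side"]:
    c=cal(n);p,d=imaging.read_camera(n);W=cloud(c,d)
    np.save(f"{n}_W.npy",W);np.save(f"{n}_p.npy",p)
    for q in names:
        L=imaging.landmark_of(n,q); D[n,q]=L
        print(n,q,[(np.round(l["point"],1).tolist(),round(l["conf"],2),W[int(l["point"][1]),int(l["point"][0])].round(3).tolist()) for l in L[:6]])
cs,cd=cal("scene"),cal("side")
for q in names:
    for a in D["scene",q][:4]:
        for b in D["side",q][:4]:
            x,e=tri([ray(cs,a["point"]),ray(cd,b["point"])])
            if e<0.006: print(q,x,round(e,4),a["point"],b["point"])
E
```

```text
scene spice_jar_1_mid [([210.4, 224.1], 0.82, [0.433, 0.078, 0.067]), ([309.0, 266.5], 0.34, [0.444, -0.144, 0.073]), ([259.1, 268.8], 0.19, [0.456, -0.023, 0.004])]
scene pepper_mill_mid [([259.5, 270.6], 0.37, [0.454, -0.026, 0.002])]
scene timer_mid []
scene glass_mid [([408.1, 232.7], 0.72, [0.661, -0.205, 0.063]), ([308.3, 264.7], 0.38, [0.444, -0.142, 0.076])]
scene grey_tray [([242.1, 236.9], 0.73, [0.442, 0.004, 0.068]), ([258.0, 271.6], 0.66, [0.419, -0.057, 0.035])]
scene spice_rack [([308.9, 224.0], 0.65, [0.634, 0.003, 0.01]), ([243.4, 236.8], 0.56, [0.444, 0.003, 0.067])]
side spice_jar_1_mid [([324.4, 242.9], 0.62, [0.464, 0.112, 0.077])]
side pepper_mill_mid [([311.5, 170.1], 0.59, [0.471, -0.067, 0.104])]
side timer_mid [([350.0, 309.7], 0.88, [0.433, 0.231, 0.037])]
side glass_mid [([208.5, 156.4], 0.94, [0.689, -0.165, 0.08])]
side grey_tray [([316.5, 223.4], 0.95, [0.47, 0.039, 0.056])]
side spice_rack [([223.4, 238.4], 0.66, [0.654, 0.024, 0.011])]
spice_jar_1_mid [0.4552 0.0956 0.0534] 0.006 [210.4, 224.1] [324.4, 242.9]
glass_mid [ 0.6892 -0.1976  0.0509] 0.006 [408.1, 232.7] [208.5, 156.4]
grey_tray [0.4672 0.0287 0.0446] 0.0008 [242.1, 236.9] [316.5, 223.4]
grey_tray [ 0.4586 -0.0217 -0.0042] 0.0026 [258.0, 271.6] [316.5, 223.4]
spice_rack [ 0.654   0.0136 -0.0017] 0.0015 [308.9, 224.0] [223.4, 238.4]
```

```bash
python3 -m handwheel '[[0,0,-20,0,0,0.163,1],[0,0,-20,0,0,0.163,1],[0,0,-20,0,0,0.163,1],[0,0,-20,0,0,0.163,1],[0,0,-20,0,0,0.163,1],[0,0,-20,0,0,0.163,1],[0,0,-20,0,0,0.163,1],[0,0,0,0,0,0.163,1]]'; python3 - <<'E'
import numpy as np
# refine geometry from depth clouds: caps & rack
for n in ["scene","side"]:
    W=np.load(n+"_W.npy");p=np.load(n+"_p.npy").astype(int)
    m=(W[...,0]>.35)&(W[...,0]<.78)&(abs(W[...,1])<.3)
    for lo,hi in [(.06,.12),(.025,.036),(.04,.055)]:
        q=m&(W[...,2]>lo)&(W[...,2]<hi); P=W[q]
        print(n,lo,hi,len(P),P.min(0).round(3),P.max(0).round(3))
E
```

```text
t: 1.8
tool_pos: [0.1501, 0.5558, 0.3904]
eef_rot: [-2.223, -2.218, -0.006]
wrist_force: [0.1, -0.2, -0.8]
grip_width: 0.0853
finger_force: 0.0
scene 0.06 0.12 4375 [ 0.424 -0.234  0.06 ] [0.733 0.117 0.11 ]
scene 0.025 0.036 3511 [ 0.401 -0.227  0.025] [0.719 0.243 0.036]
scene 0.04 0.055 1231 [ 0.422 -0.229  0.04 ] [0.722 0.18  0.055]
side 0.06 0.12 3248 [ 0.427 -0.237  0.06 ] [0.734 0.121 0.113]
side 0.025 0.036 2553 [ 0.404 -0.292  0.025] [0.78  0.247 0.036]
side 0.04 0.055 1096 [ 0.428 -0.196  0.04 ] [0.727 0.185 0.055]
```

```bash
python3 -m handwheel '[[-45,30,0,0,0,0,1],[-45,30,0,0,0,0,1],[-45,30,0,0,0,0,1],[-45,30,0,0,0,0,1],[-45,30,0,0,0,0,1],[-45,30,0,0,0,0,1],[-45,30,0,0,0,0,1],[-45,30,0,0,0,0,1]]';python3 -m handwheel '[[-45,30,0,0,0,0,1],[-45,30,0,0,0,0,1],[-45,30,0,0,0,0,1],[-45,20,0,0,0,0,1],[0,0,0,0,0,0,1]]'; python3 - <<'E'
from h import *
c=cal("wrist");p,d=imaging.read_camera("wrist");print(c[1],c[2].round(3),c[0][0,0])
cv2.imwrite("pics/w1.png",p[:,:,::-1]);np.save("wrist1_W.npy",cloud(c,d));np.save("wrist1_p.npy",p)
E
```

```text
t: 2.8
tool_pos: [0.3917, 0.1943, 0.3886]
eef_rot: [2.218, 2.225, 0.002]
wrist_force: [0.4, 1.2, -0.3]
grip_width: 0.0852
finger_force: 0.0
t: 3.42
tool_pos: [0.5029, 0.0132, 0.3875]
eef_rot: [2.223, 2.219, -0.002]
wrist_force: [-0.8, 1.3, -0.4]
grip_width: 0.0853
finger_force: 0.0
[0.50331916 0.08186464 0.51419903] [[ 1.    -0.001 -0.001]
 [-0.002 -0.962 -0.272]
 [-0.001  0.272 -0.962]] 338.1337659957072
```

View pics/w1.png

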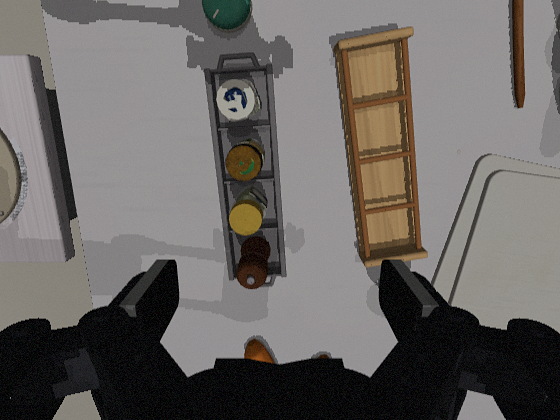

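The wrist view shows the caps at (237,99), (243,161), (248,213) and (252,275). The tray runs straight down the picture. The rack's cheeks are at (375,40) and (394,258), with its dowels between them.

```bash
cat > meas.py <<'E'
from h import *
np.set_printoptions(precision=4,suppress=True)
def rect(P):
    (cx,cy),(w,h),a=cv2.minAreaRect((P[:,:2]*1000).astype(np.float32)); 
    b=cv2.boxPoints(((cx,cy),(w,h),a)); 
    e=[b[1]-b[0],b[2]-b[1]]; e=max(e,key=np.linalg.norm); e=e*np.sign(e[1]); 
    return np.array([cx,cy]).round(1),sorted([round(w,1),round(h,1)]),round(np.degrees(np.arctan2(-e[0],e[1])),2)
def box(W,x,y,z): 
    return ((W>[x[0],y[0],z[0]])&(W<[x[1],y[1],z[1]])).all(-1)
def comps(m,W,mn=60):
    k,lab,st,_=cv2.connectedComponentsWithStats(m.astype(np.uint8))
    return [W[lab==i] for i in range(1,k) if st[i,4]>=mn]
if __name__=="__main__":
  for n in ["wrist1","side","scene"]:
    W=np.load(n+"_W.npy")
    print(n)
    for P in comps(box(W,(.38,.55),(-.3,.2),(.09,.125)),W):
        (cx,cy),r=cv2.minEnclosingCircle((P[:,:2]*1000).astype(np.float32)); print("cap",round(cx,1),round(cy,1),round(r,1),"ztop",np.percentile(P[:,2],[50,97]),len(P))
    m=box(W,(.56,.73),(-.165,.2),(.028,.055)); print("rack",rect(W[m]),m.sum(),np.percentile(W[m][:,2],[5,50,95]))
    for P in comps(box(W,(.56,.73),(-.17,.2),(.042,.055)),W,40): print(" cheek",rect(P),P[:,2].max())
    for P in comps(box(W,(.38,.55),(-.2,.17),(.028,.037)),W,200): print(" tray",rect(P),len(P))
    P=W[box(W,(.58,.70),(-.13,.15),(.0,.02))]; print("floor z",np.percentile(P[:,2],[5,50,95]))
    P=W[box(W,(.52,.55),(-.15,.15),(-.02,.02))]; print("table z",np.percentile(P[:,2],[5,50,95]))
E
python3 meas.py
```

```text
wrist1
cap 453.3 94.5 23.3 ztop [0.1031 0.1047] 1281
cap 460.6 22.2 22.5 ztop [0.1104 0.1121] 1092
cap 460.3 -50.2 21.3 ztop [0.1066 0.1083] 929
cap 465.4 -132.5 21.2 ztop [0.1028 0.1119] 735
rack (array([651. ,  19.1]), [95.1, 319.0], np.float32(9.91)) 4960 [0.035  0.0387 0.0492]
 cheek (array([624.6, 170.1]), [12.3, 95.1], np.float32(-80.17)) 0.05138560560534838
 cheek (array([ 677.9, -131.9]), [12.2, 94.3], np.float32(-80.19)) 0.05158680527515591
 tray (array([458.7, -16.1]), [90.9, 343.6], np.float32(3.79)) 3361
floor z [0.0004 0.0127 0.0144]
table z [-0.0009  0.0006  0.0021]
side
cap 466.4 -131.0 21.1 ztop [0.1012 0.1106] 237
cap 461.7 -50.3 22.7 ztop [0.1052 0.1078] 343
cap 461.8 21.1 23.4 ztop [0.109  0.1117] 446
cap 453.6 94.6 23.5 ztop [0.1021 0.1043] 472
rack (array([654.8,   5.4]), [96.1, 349.4], np.float32(9.98)) 2294 [0.0315 0.0382 0.0487]
 cheek (array([ 697.9, -167. ]), [5.2, 33.1], np.float32(-89.06)) 0.054821994372456606
 cheek (array([ 679.1, -132.5]), [15.9, 93.3], np.float32(-81.62)) 0.05065076042742234
 cheek (array([625.6, 169.5]), [15.3, 95.6], np.float32(-79.02)) 0.05138869580146321
 tray (array([459.7, -16.1]), [91.2, 342.6], np.float32(3.81)) 1102
floor z [0.0004 0.0122 0.0145]
table z [-0.0019  0.      0.0021]
scene
cap 451.3 92.7 24.7 ztop [0.1    0.1016] 327
cap 456.5 19.6 23.1 ztop [0.1067 0.1092] 440
cap 457.3 -51.6 22.5 ztop [0.1035 0.1057] 421
cap 461.4 -135.7 21.1 ztop [0.1    0.1092] 396
rack (array([648.2,  16.7]), [97.4, 320.0], np.float32(10.28)) 1697 [0.03   0.0355 0.0465]
 cheek (array([622.2, 168.1]), [12.8, 94.7], np.float32(-79.72)) 0.047982266698105125
 cheek (array([ 675.2, -134.7]), [11.6, 94.7], np.float32(-80.18)) 0.04841123310683365
 tray (array([455. , -17.5]), [92.5, 344.0], np.float32(4.57)) 1027
floor z [0.0063 0.0105 0.0119]
table z [-0.0027 -0.0018 -0.0003]
```

```bash
python3 -m handwheel '[[13.5,-8.2,38,0,0,0,1],[13.5,-8.2,38,0,0,0,1],[13.5,-8.2,38,0,0,0,1],[13.5,-8.2,38,0,0,0,1],[13.5,-8.2,38,0,0,0,1],[13.5,-8.2,38,0,0,0,1],[0,0,0,0,0,0,1],[0,0,0,0,0,0,1]]' 40
```

```text
t: 4.47
tool_pos: [0.4533, 0.0975, 0.1618]
eef_rot: [2.215, 2.225, 0.003]
wrist_force: [0.2, -1.3, 0.1]
grip_width: 0.0854
finger_force: 0.0
```

```bash
python3 -m handwheel '[[-1.5,0,22,0,0,0,1],[-1.5,0,22,0,0,0,1],[0,0,22,0,0,0,1],[0,0,22,0,0,0,1],[0,0,0,0,0,0,1],[0,0,0,0,0,0,1]]' 40;  python3 -m handwheel '[[0,0,0,0,0,0,-1],[0,0,0,0,0,0,-1],[0,0,0,0,0,0,-1],[0,0,0,0,0,0,-1],[0,0,0,0,0,0,-1],[0,0,0,0,0,0,-1]]' 40
```

```text
t: 5.22
tool_pos: [0.4539, 0.0939, 0.0739]
eef_rot: [2.217, 2.223, 0.004]
wrist_force: [-0.1, -0.0, 0.5]
grip_width: 0.0854
finger_force: 0.0
t: 5.98
tool_pos: [0.4526, 0.0941, 0.0734]
eef_rot: [2.217, 2.224, 0.002]
wrist_force: [-0.7, 0.4, 5.8]
grip_width: 0.0489
finger_force: 40.7
```

```bash
python3 -m handwheel '[[0,0,-10,0,0,0,-1],[0,0,-20,0,0,0,-1],[0,0,-30,0,0,0,-1],[0,0,-30,0,0,0,-1],[0,0,0,0,0,0,-1]]' 40;  python3 -m handwheel '[[5,20,0,0,0,0,-1],[6,32,0,0,0,0,-1],[8,40,0,0,0,0,-1],[8,40,0,0,0,0,-1],[6,30,0,0,0,0,-1],[4,17,0,0,0,0,-1],[0,0,0,0,0,0,-1],[0,0,0,0,0,0,-1]]' 40
python3 - <<'E'
from h import *
for n in ["side"]:
    p,d=imaging.read_camera(n); cv2.imwrite(f"pics/{n}1.png",p[:,:,::-1])
print(monitor.state()["tool_pos"])
E
```

```text
t: 6.6
tool_pos: [0.4539, 0.0942, 0.1647]
eef_rot: [2.215, 2.222, 0.007]
wrist_force: [-0.5, -0.1, -1.6]
grip_width: 0.0489
finger_force: 41.8
t: 7.6
tool_pos: [0.6295, 0.1314, 0.1612]
eef_rot: [-2.217, -2.223, 0.004]
wrist_force: [0.1, 0.7, -1.4]
grip_width: 0.0491
finger_force: 41.8
[0.62955924 0.13140001 0.16163687]
```

View pics/side1.png

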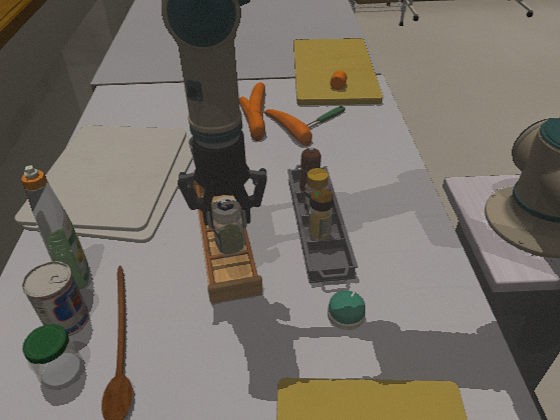

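```bash
python3 -m handwheel '[[0,2.5,20,0,0,0,-1],[0,0,20,0,0,0,-1],[0,0,20,0,0,0,-1],[0,0,12,0,0,0,-1],[0,0,5,0,0,0,-1],[0,0,3,0,0,0,-1],[0,0,0,0,0,0,-1]]' 40
python3 - <<'E'
from h import *
from meas import *
for n in ["side","scene"]:
    p,d=imaging.read_camera(n);W=cloud(cal(n),d)
    P=W[box(W,(.595,.67),(.10,.165),(.05,.13))]; print(n,len(P),np.percentile(P,[2,50,98],axis=0))
    cv2.imwrite(f"pics/{n}2.png",p[:,:,::-1])
E
```

```text
t: 8.52
tool_pos: [0.6338, 0.1316, 0.0828]
eef_rot: [2.218, 2.224, 0.001]
wrist_force: [0.5, -0.2, -1.1]
grip_width: 0.0489
finger_force: 41.8
side 1452 [[0.5977 0.1158 0.0523]
 [0.6325 0.1429 0.0993]
 [0.6678 0.1562 0.1254]]
scene 843 [[0.5958 0.1063 0.052 ]
 [0.6198 0.1199 0.0934]
 [0.6654 0.1416 0.1274]]
```

View pics/scene2.png

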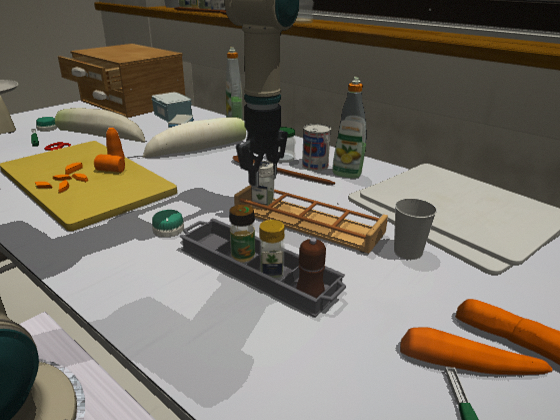

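The jar is in the left-end cell (scene 262,190), just above the floor with no contact force. I'll lower it until it touches, then release.

```bash
python3 -m handwheel '[[0,-1,1.5,0,0,0,-1],[0,0,1,0,0,0,-1],[0,0,0,0,0,0,-1]]' 40;python3 -m handwheel '[[0,0,0,0,0,0,0.6],[0,0,0,0,0,0,1],[0,0,0,0,0,0,1],[0,0,0,0,0,0,1],[0,0,0,0,0,0,1],[0,0,0,0,0,0,1]]' 40
python3 -m handwheel '[[0,0,-20,0,0,0,1],[0,0,-30,0,0,0,1],[0,0,-30,0,0,0,1],[-20,-30,-20,0,0,0,1],[-20,-40,-20,0,0,0,1],[-20,-40,0,0,0,0,1],[-20,-40,0,0,0,0,1],[0,0,0,0,0,0,1]]'
```

```text
t: 9.0
tool_pos: [0.6331, 0.1317, 0.0815]
eef_rot: [2.217, 2.224, 0.003]
wrist_force: [-1.0, -1.4, 6.0]
grip_width: 0.0491
finger_force: 42.4
t: 9.75
tool_pos: [0.6325, 0.1316, 0.0798]
eef_rot: [-2.218, -2.225, 0.0]
wrist_force: [-0.1, 0.3, -0.5]
grip_width: 0.0847
finger_force: 0.0
t: 10.75
tool_pos: [0.4794, 0.0503, 0.2]
eef_rot: [-2.219, -2.222, 0.002]
wrist_force: [0.4, 0.2, 0.0]
grip_width: 0.0853
finger_force: 0.0
```

```bash
cat > chk.py <<'E'
from meas import *
a,b=np.array([651.5,18.9]),np.radians(9.9)
for n in ["side","wrist"]:
    c=cal(n);p,d=imaging.read_camera(n);W=cloud(c,d);print(n)
    for P in comps(box(W,(.42,.72),(-.17,.17),(.092,.13)),W):
        (cx,cy),r=cv2.minEnclosingCircle((P[:,:2]*1000).astype(np.float32)); v=np.array([cx,cy])-a
        print("cap",round(cx,1),round(cy,1),round(r,1),"ztop",round(np.percentile(P[:,2],97)*1000,1),"rackframe",round(v@[np.cos(b),np.sin(b)],1),round(v@[-np.sin(b),np.cos(b)],1))
print(monitor.state()["tool_pos"])
E
python3 chk.py
```

```text
side
cap 695.9 -168.8 23.8 ztop 101.3 rackframe 11.5 -192.6
cap 466.8 -132.2 21.4 ztop 110.5 rackframe -207.9 -117.1
cap 460.1 -51.4 23.6 ztop 107.9 rackframe -200.6 -36.4
cap 460.5 22.4 23.1 ztop 111.5 rackframe -187.6 36.3
cap 634.4 132.5 24.1 ztop 112.5 rackframe 2.7 114.8
wrist
cap 632.4 132.1 23.7 ztop 112.4 rackframe 0.7 114.8
cap 460.2 22.0 22.4 ztop 111.8 rackframe -187.9 36.0
cap 459.9 -49.7 21.5 ztop 108.0 rackframe -200.5 -34.6
[0.4832 0.0511 0.2003]
```

```bash
python3 -m handwheel '[[-15,-12,10,0,0,0,1],[-14,-11,10,0,0,0,1],[0,0,10,0,0,0,1],[0,0,30,0,0,0,1],[0,0,30,0,0,0,1],[0,0,22,0,0,0,1],[0,0,12,0,0,0,1],[0,0,0,0,0,0,1]]';  python3 -m handwheel '[[0,0,0,0,0,0,1],[0,0,0,0,0,0,-1],[0,0,0,0,0,0,-1],[0,0,0,0,0,0,-1],[0,0,0,0,0,0,-1],[0,0,0,0,0,0,-1],[0,0,0,0,0,0,-1]]' 40
```

```text
t: 11.85
tool_pos: [0.4602, 0.0225, 0.0751]
eef_rot: [-2.217, -2.224, 0.001]
wrist_force: [0.1, -0.1, -0.0]
grip_width: 0.0851
finger_force: 0.0
t: 12.72
tool_pos: [0.4601, 0.022, 0.0765]
eef_rot: [2.218, 2.224, 0.001]
wrist_force: [-2.0, 0.7, 4.7]
grip_width: 0.0434
finger_force: 40.2
```

```bash
python3 -m handwheel '[[0,0,-10,0,0,0,-1],[0,0,-20,0,0,0,-1],[0,0,-30,0,0,0,-1],[0,0,-30,0,0,0,-1],[0,0,0,0,0,0,-1]]' 40;  python3 -m handwheel '[[5,22,0,0,0,0,-1],[6,34,0,0,0,0,-1],[7,42,0,0,0,0,-1],[7,40,0,0,0,0,-1],[5,30,0,0,0,0,-1],[4,17,0,0,0,0,-1],[0,0,0,0,0,0,-1],[0,0,0,0,0,0,-1]]' 40
```

```text
t: 13.35
tool_pos: [0.4615, 0.0219, 0.168]
eef_rot: [2.215, 2.222, 0.006]
wrist_force: [0.7, -0.6, -1.4]
grip_width: 0.043
finger_force: 40.9
t: 14.35
tool_pos: [0.6433, 0.0565, 0.1646]
eef_rot: [-2.217, -2.223, 0.003]
wrist_force: [0.2, 0.3, -1.2]
grip_width: 0.0429
finger_force: 41.0
```

```bash
python3 -m handwheel '[[0,1,20,0,0,0,-1],[0,0,20,0,0,0,-1],[0,0,20,0,0,0,-1],[0,0,12,0,0,0,-1],[0,0,6,0,0,0,-1],[0,0,2,0,0,0,-1],[0,0,0,0,0,0,-1]]' 40; python3 -m handwheel '[[0,0,1,0,0,0,-1],[0,0,1,0,0,0,-1],[0,0,0,0,0,0,-1]]'
```

```text
t: 15.22
tool_pos: [0.6461, 0.0566, 0.0863]
eef_rot: [2.218, 2.224, 0.001]
wrist_force: [0.7, 0.2, -0.8]
grip_width: 0.043
finger_force: 41.0
t: 15.6
tool_pos: [0.6461, 0.0566, 0.0845]
eef_rot: [2.218, 2.224, 0.001]
wrist_force: [-1.3, -0.3, 2.8]
grip_width: 0.043
finger_force: 41.1
```

Contact felt at 2.8 N. Releasing, then moving back over the tray.

```bash
python3 -m handwheel '[[0,0,0.5,0,0,0,-1],[0,0,0,0,0,0,0.6],[0,0,0,0,0,0,1],[0,0,0,0,0,0,1],[0,0,0,0,0,0,1],[0,0,0,0,0,0,1],[0,0,0,0,0,0,1]]' 40
python3 -m handwheel '[[0,0,-20,0,0,0,1],[0,0,-30,0,0,0,1],[0,0,-30,0,0,0,1],[-20,-40,-20,0,0,0,1],[-20,-45,-20,0,0,0,1],[-20,-45,0,0,0,0,1],[-20,-40,0,0,0,0,1],[0,0,0,0,0,0,1]]'; python3 chk.py
```

```text
t: 16.48
tool_pos: [0.6458, 0.0566, 0.0833]
eef_rot: [-2.218, -2.225, -0.0]
wrist_force: [0.4, 0.6, 0.2]
grip_width: 0.0855
finger_force: 0.0
t: 17.48
tool_pos: [0.473, -0.0245, 0.2036]
eef_rot: [-2.22, -2.222, 0.002]
wrist_force: [0.0, 0.0, -0.3]
grip_width: 0.0855
finger_force: 0.0
side
cap 466.5 -131.2 20.7 ztop 111.2 rackframe -208.1 -116.0
cap 695.8 -167.5 23.7 ztop 102.0 rackframe 11.5 -191.3
cap 459.3 -50.4 23.5 ztop 107.8 rackframe -201.2 -35.2
cap 647.4 56.7 23.1 ztop 119.5 rackframe 2.5 37.9
cap 633.4 132.5 24.2 ztop 112.3 rackframe 1.7 115.0
wrist
cap 632.1 110.7 10.3 ztop 100.4 rackframe -3.3 93.7
cap 643.7 55.9 22.4 ztop 119.7 rackframe -1.3 37.8
cap 460.3 -50.5 21.6 ztop 108.0 rackframe -200.3 -35.5
cap 465.1 -132.5 21.1 ztop 112.1 rackframe -209.7 -117.1
[ 0.4765 -0.024   0.2038]
```

```bash
python3 -m handwheel '[[-14,-9,12,0,0,0,1],[-12.5,-7.5,12,0,0,0,1],[0,0,10,0,0,0,1],[0,0,30,0,0,0,1],[0,0,30,0,0,0,1],[0,0,22,0,0,0,1],[0,0,13,0,0,0,1],[0,0,0,0,0,0,1]]';  python3 -m handwheel '[[0,0,0,0,0,0,1],[0,0,0,0,0,0,-1],[0,0,0,0,0,0,-1],[0,0,0,0,0,0,-1],[0,0,0,0,0,0,-1],[0,0,0,0,0,0,-1],[0,0,0,0,0,0,-1]]' 40; python3 -m handwheel '[[0,0,-10,0,0,0,-1],[0,0,-20,0,0,0,-1],[0,0,-30,0,0,0,-1],[0,0,-30,0,0,0,-1],[0,0,0,0,0,0,-1]]' 40
```

```text
t: 18.58
tool_pos: [0.4591, -0.0502, 0.0733]
eef_rot: [-2.217, -2.223, 0.002]
wrist_force: [1.0, -0.1, 0.5]
grip_width: 0.0856
finger_force: 0.0
t: 19.45
tool_pos: [0.46, -0.0505, 0.0754]
eef_rot: [2.217, 2.224, 0.001]
wrist_force: [-0.6, 0.6, 6.8]
grip_width: 0.0479
finger_force: 40.1
t: 20.08
tool_pos: [0.4612, -0.0509, 0.1666]
eef_rot: [2.214, 2.221, 0.005]
wrist_force: [0.1, -0.1, -1.5]
grip_width: 0.0479
finger_force: 41.6
```

The opening is 47.9 mm on a 43 mm jar, so I'll look before placing it.

```bash
python3 - <<'E'
from h import *
for n,(x,y) in {"side":(310,180),"scene":(275,200)}.items():
    p,d=imaging.read_camera(n); q=p[max(y-90,0):y+90,x-110:x+110,::-1]
    np.save(n+"_h.npy",cloud(cal(n),d)); globals()[n]=cv2.resize(q,None,fx=1.8,fy=1.8,interpolation=cv2.INTER_CUBIC)
cv2.imwrite("pics/h3.png",np.hstack([side,scene])[:, :800])
E
```

```text
(no output)
```

View pics/h3.png

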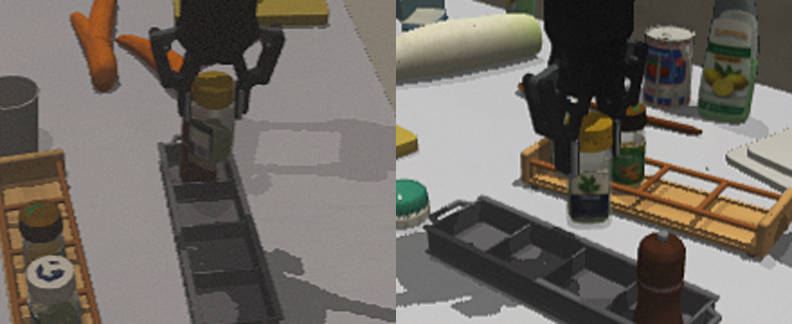

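Both views show the yellow-capped jar held straight between the fingers, with the mill still in the tray. I'll carry on.

```bash
python3 -m handwheel '[[4,22,0,0,0,0,-1],[6,36,0,0,0,0,-1],[7,46,0,0,0,0,-1],[7,46,0,0,0,0,-1],[5,30,0,0,0,0,-1],[3,17,0,0,0,0,-1],[0,0,0,0,0,0,-1],[0,0,0,0,0,0,-1]]' 40; python3 -m handwheel '[[0,0,20,0,0,0,-1],[0,0,20,0,0,0,-1],[0,0,20,0,0,0,-1],[0,0,12,0,0,0,-1],[0,0,6,0,0,0,-1],[0,0,2,0,0,0,-1],[0,0,0,0,0,0,-1]]' 40
```

```text
t: 21.18
tool_pos: [0.6548, -0.0178, 0.1628]
eef_rot: [-2.216, -2.223, 0.004]
wrist_force: [0.5, 0.1, -0.8]
grip_width: 0.0479
finger_force: 41.6
t: 22.05
tool_pos: [0.6568, -0.0179, 0.0848]
eef_rot: [2.218, 2.224, 0.001]
wrist_force: [-0.5, 1.3, -0.8]
grip_width: 0.0475
finger_force: 41.6
```

```bash
python3 -m handwheel '[[-0.5,1,1,0,0,0,-1],[0,0,1,0,0,0,-1],[0,0,0,0,0,0,-1]]'
```

```text
t: 22.42
tool_pos: [0.6581, -0.0185, 0.0835]
eef_rot: [2.217, 2.224, 0.002]
wrist_force: [-0.8, 0.1, 4.2]
grip_width: 0.0475
finger_force: 42.1
```

```bash
python3 -m handwheel '[[0,0,0.5,0,0,0,-1],[0,0,0,0,0,0,0.6],[0,0,0,0,0,0,1],[0,0,0,0,0,0,1],[0,0,0,0,0,0,1],[0,0,0,0,0,0,1],[0,0,0,0,0,0,1]]' 40
python3 -m handwheel '[[0,0,-20,0,0,0,1],[0,0,-30,0,0,0,1],[0,0,-30,0,0,0,1],[-20,-40,-20,0,0,0,1],[-20,-45,-20,0,0,0,1],[-20,-45,0,0,0,0,1],[-25,-40,0,0,0,0,1],[0,0,0,0,0,0,1]]'; python3 chk.py
```

```text
t: 23.3
tool_pos: [0.6575, -0.0183, 0.0817]
eef_rot: [-2.218, -2.225, -0.0]
wrist_force: [0.8, -0.3, 0.7]
grip_width: 0.0856
finger_force: 0.0
t: 24.3
tool_pos: [0.4849, -0.1047, 0.2021]
eef_rot: [-2.221, -2.221, 0.001]
wrist_force: [0.4, 1.0, 0.3]
grip_width: 0.0855
finger_force: 0.0
side
cap 466.4 -132.6 21.7 ztop 110.8 rackframe -208.4 -117.4
cap 697.0 -168.7 22.8 ztop 101.4 rackframe 12.6 -192.7
cap 659.4 -19.2 22.6 ztop 116.1 rackframe 1.3 -38.9
cap 645.9 55.9 23.2 ztop 119.6 rackframe 0.8 37.4
cap 633.5 132.9 24.1 ztop 112.4 rackframe 1.9 115.4
wrist
cap 656.8 -18.8 21.4 ztop 115.8 rackframe -1.3 -38.0
cap 465.2 -133.0 21.2 ztop 112.0 rackframe -209.7 -117.6
cap 686.6 -165.5 17.6 ztop 101.6 rackframe 2.9 -187.7
[ 0.4882 -0.104   0.2023]
```

```bash
python3 -m handwheel '[[-15,-12,12,0,0,0,1],[-13.5,-11,12,0,0,0,1],[0,0,10,0,0,0,1],[0,0,30,0,0,0,1],[0,0,28,0,0,0,1],[0,0,20,0,0,0,1],[0,0,12,0,0,0,1],[0,0,0,0,0,0,1]]';  python3 -m handwheel '[[0,0,0,0,0,0,1],[0,0,0,0,0,0,-1],[0,0,0,0,0,0,-1],[0,0,0,0,0,0,-1],[0,0,0,0,0,0,-1],[0,0,0,0,0,0,-1],[0,0,0,0,0,0,-1]]' 40; python3 -m handwheel '[[0,0,-10,0,0,0,-1],[0,0,-20,0,0,0,-1],[0,0,-30,0,0,0,-1],[0,0,-30,0,0,0,-1],[0,0,0,0,0,0,-1]]' 40
```

```text
t: 25.4
tool_pos: [0.4644, -0.1321, 0.0768]
eef_rot: [-2.217, -2.223, 0.001]
wrist_force: [0.4, 0.4, -0.2]
grip_width: 0.085
finger_force: 0.0
t: 26.28
tool_pos: [0.4651, -0.1325, 0.0785]
eef_rot: [2.217, 2.224, 0.001]
wrist_force: [-1.4, 0.1, 5.8]
grip_width: 0.0416
finger_force: 40.5
t: 26.9
tool_pos: [0.4664, -0.1331, 0.1701]
eef_rot: [2.214, 2.221, 0.003]
wrist_force: [0.3, -0.4, -1.8]
grip_width: 0.0417
finger_force: 40.9
```

```bash
python3 -m handwheel '[[5,22,0,0,0,0,-1],[7,37,0,0,0,0,-1],[9,48,0,0,0,0,-1],[9,48,0,0,0,0,-1],[6,34,0,0,0,0,-1],[3.5,17,0,0,0,0,-1],[0,0,0,0,0,0,-1],[0,0,0,0,0,0,-1]]' 40; python3 -m handwheel '[[0,0,20,0,0,0,-1],[0,0,20,0,0,0,-1],[0,0,20,0,0,0,-1],[0,0,12,0,0,0,-1],[0,0,6,0,0,0,-1],[0,0,2,0,0,0,-1],[0,0,0,0,0,0,-1]]' 40
```

```text
t: 27.9
tool_pos: [0.6692, -0.0923, 0.1666]
eef_rot: [-2.216, -2.223, 0.003]
wrist_force: [0.0, -0.3, -0.4]
grip_width: 0.0419
finger_force: 40.9
t: 28.78
tool_pos: [0.671, -0.0924, 0.0884]
eef_rot: [2.218, 2.224, 0.001]
wrist_force: [-0.2, 1.1, -2.3]
grip_width: 0.0419
finger_force: 40.9
```

```bash
python3 -m handwheel '[[-1,0,1,0,0,0,-1],[0,0,1,0,0,0,-1],[0,0,0,0,0,0,-1]]'
```

```text
t: 29.15
tool_pos: [0.6711, -0.0935, 0.0866]
eef_rot: [2.217, 2.224, 0.001]
wrist_force: [-1.0, -0.0, 2.7]
grip_width: 0.0418
finger_force: 41.2
```

```bash
python3 -m handwheel '[[0,0,0.5,0,0,0,-1],[0,0,0,0,0,0,0.6],[0,0,0,0,0,0,1],[0,0,0,0,0,0,1],[0,0,0,0,0,0,1],[0,0,0,0,0,0,1],[0,0,0,0,0,0,1]]' 40
python3 -m handwheel '[[0,0,-20,0,0,0,1],[0,0,-30,0,0,0,1],[0,0,-30,0,0,0,1],[0,-40,-40,0,0,0,1],[20,-40,-40,0,0,0,1],[30,-40,-30,0,0,0,1],[40,0,0,0,0,0,1],[0,0,0,0,0,0,1]]'; python3 chk.py; python3 - <<'E'
from h import *
p,d=imaging.read_camera("side"); cv2.imwrite("pics/end.png",p[:,:,::-1])
E
```

```text
t: 30.02
tool_pos: [0.6707, -0.0933, 0.0853]
eef_rot: [-2.218, -2.225, -0.0]
wrist_force: [-0.3, -0.6, 0.0]
grip_width: 0.0853
finger_force: 0.0
t: 31.02
tool_pos: [0.5498, -0.0015, 0.2764]
eef_rot: [2.214, 2.227, 0.003]
wrist_force: [-0.1, -0.3, 0.9]
grip_width: 0.0853
finger_force: 0.0
side
cap 695.7 -168.9 23.8 ztop 101.9 rackframe 11.2 -192.6
cap 671.8 -92.2 20.9 ztop 119.3 rackframe 0.9 -112.9
cap 659.1 -18.4 22.8 ztop 116.0 rackframe 1.0 -38.0
cap 646.8 56.2 23.3 ztop 119.5 rackframe 1.8 37.6
cap 632.8 131.7 24.5 ztop 112.5 rackframe 0.9 114.4
wrist
cap 632.4 131.6 23.5 ztop 112.6 rackframe 0.6 114.3
cap 645.4 56.0 22.5 ztop 119.9 rackframe 0.4 37.6
cap 657.9 -18.4 21.6 ztop 116.1 rackframe -0.1 -37.8
cap 677.2 -80.7 15.8 ztop 110.3 rackframe 8.2 -102.5
[ 0.5504 -0.0036  0.2753]
```

View pics/end.png

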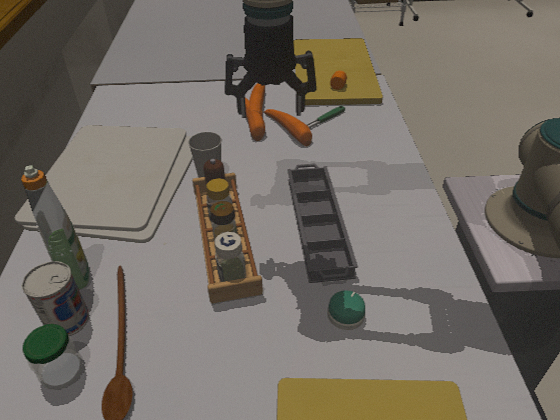

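All four stand upright in the rack in order (228,250 to 214,168). The tray is empty, the timer (347,307) and glass (207,152) haven't moved, and the gripper is clear.

```bash
python3 -c "
from cell import order; print(order.job_done())"
```

```text
the job is handed in; nothing more can be done
None
```

I moved all four seasonings into the rack one at a time, in the same left-to-right order (white, brown and yellow jars, then the mill), and handed the job in at about 31 s; in the last check each stood upright within about 3 mm of its cell centre, and the timer and glass had not been moved.

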